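# Cover the bearing tray, then hold the gear case lid open

## Robot

A 6-joint arm with a two-finger parallel gripper is mounted at the origin on the work surface. World frame = base frame: x ahead of the robot, y to its left, z up, the work surface at z = 0. Lengths are in m, angles in rad, forces in N, time in s.
With the tool pointing down it reaches from about 0.3 to 0.75 m from the base axis. Payload 8.5 kg.
Tool frame: the origin (TCP) lies midway between the tips of the shut fingers; the grasp point (between the pads) lies 19 mm behind it; z points along the fingers, y is the direction in which the jaws open and shut (so a half turn about z gives the same grasp; the last joint's range is limited). The gripper opens to 85 mm and grips with 20 to 120 N. Pads are 22 mm wide; open, the fingers measure 114 mm over their backs; the gripper's body (76 mm by 85 mm) begins 54 mm behind the grasp point. The pads swing forward as they close: fully open they stand 13 mm farther back than shut.
Start: joints at [-1.357, 0.381, 1.297, -0, 1.464, -0.215], TCP at [0.229, -0.5, 0.199] pointing down, gripper open.
Joint ranges: [-3.11, 3.11], [-0.89, 2.33], [0.22, 2.48], [-1.42, 4.56], [0.17, 2.85], [-2.88, 2.88]. Speed limits (rad/s): [2.39, 2.39, 3.14, 3.14, 3.14, 3.14].

## Interface

Orientations are given as a unit quaternion [w, x, y, z].
In Python, from cell import get_obs, capture, sign_off gives the robot as it stands.
- The arm moves only by the tool jog_arm, never from a script. Its argument "commands" is one flat list of numbers, 5 for each row, row after row: the shift along the world's x, y, z in cm, then the turn about the world's z in degrees, then the finger opening in cm, from 0 to 8.54. In form: [x, y, z, yaw, gripper, x, y, z, yaw, gripper, ...]. A call has 1 to 5 rows; each row is the pose to reach, as a shift and turn from the pose commanded when the call began; what a row does not reach only later rows make up. A row lasts 1/12 s, in which the tool goes at most 41.7 mm and 7.16 degrees, less where a joint would pass 70% of its speed; a pose out of reach is approached as far as the arm can. A call with a gripper value outside its range is refused whole. The fingers move at their own pace and stop on an object; the grip force is fixed at half the most. Time passes only in rows, so rows that repeat a pose let the fingers close. It gives the time, the measured TCP pose, the force and the opening at its end, in the units of the state.
- get_obs(): the state, without advancing time (a new reading comes with each control period).
- capture(name): name is "scene" or "top"; returns a dict with "frame" (420x560x3 uint8, blue, green, red), "K" (3x3 intrinsics, pixels), "rvec" (rotation vector, rad) and "tvec" (3), from world to camera coordinates, as OpenCV has them. Camera axes: x right, y down, z forward; pixel columns grow to the right and rows downward; lengths in m; the calibration is good to about 2 mm. A picture is of the moment at which its call begins. There is no depth.
- sign_off(): hands the job in, once; it reports no verdict.
The state is a dict: "time": time; "joint_positions": joint angles; "joint_velocities": joint speeds; "joint_torque": joint torques, N m; "eef_pos": TCP position; "ee_rot": TCP orientation; "ft_force": force on the tool from outside, world axes, zero at the start; "wrist_torque": the same for the moment, N m; "grip_width": finger opening in m.
Only numpy, scipy, OpenCV 4.12 (cv2) and the standard library are available. Lean on these libraries where they do the work, as an engineer would, in place of code of your own. Each camera call takes 0.05 s, during which the arm holds its last target. There are 200 camera calls.

## Task

Fresh bearings wait in the open aluminium tray beside the gear case. First slide the tray's cover fully shut so that no grit can drop on them; only then lift the gear case's hinged steel lid by its grip to 50 degrees open and hold it there for the fitter to look in: it falls shut by itself, so finish while still holding it, with the cover still shut. Leave the spray can, the screwdriver and the brass bush where they are.

Things in the scene. Friction and masses are not known exactly. Their poses are not given: they have to be found in the camera images.
- case: Grey cast gear case, fixed to the bench: box 180 x 160 x 100 mm high (x, y, z) on a foot flange 200 x 200 x 12 mm, a shaft stub out of each y side (to 108 mm from the centre, 52 mm up). Origin: centre of its underside; x points from the lid's grip side to the hinge side, z up. Position and yaw vary; it may be left or right of the tray.
- lid (a joint): Angle of the gear case's lid, rad: 0 shut (flat), grows as it opens, stop at 1.4; 50 degrees is 0.873. The lid is a bare steel plate 184 x 164 x 6 mm of about 0.35 to 0.7 kg, hinged on its far (+x) edge with an almost frictionless hinge: let go, it falls shut from any angle.
- lid_grip (a point): Centre of the lid's grip: dark steel barrel, diameter 18 mm, 24 mm long, axis along the case's y, on a stem 12 mm wide and 8 mm thick out of the middle of the lid's front edge. Shut, it is 103 mm above the bench and 34 mm in front of the lid's edge, free below and beside. It circles the hinge line at 222 mm; pinched on its two flat ends it can swivel between the fingers. Axes turn with the lid.
- lid_hinge (a point): Middle of the lid's hinge line on the case, 103 mm above the bench and 94 mm along the case's +x from its centre; fixed. Its y axis is the hinge line. With the lid at angle a the grip is 222*cos(a) mm from here along -x and 222*sin(a) mm up.
- tray: Aluminium tray, fixed to the bench, 220 x 120 x 55 mm high (x, y, z), side rails to 63 mm. The half towards its -x is the open compartment with steel bearings, the half towards its +x is decked over. Origin: centre of its underside; x is along the slide, z up. Position and yaw vary.
- cover (a joint): Position of the tray's sliding cover in m: 0 when fully shut over the compartment (at its stop), grows to 0.095 as it slides towards the tray's +x over the deck. It starts well open and stays where it is left; it takes about 2 to 4 N to slide.
- cover_grip (a point): Grip of the sliding cover: an upright black bar 14 mm thick (tray x), 50 mm long (tray y), standing 34 mm above the cover's steel plate (106 x 108 x 4 mm, top face 59 mm above the bench). This point is in the middle of the bar, 22 mm above the plate, 81 mm above the bench; the bar's top is at 93 mm. With the cover shut it is 50 mm from the tray's centre towards -x.
- can_mid (a point): Bystander: dark standing spray can, 60 mm in diameter, 160 mm high; the point is half-way up.
- driver_grip (a point): Bystander: screwdriver, 200 mm long, lying on the bench in front of the work; the point is in its wooden handle.
- bush_mid (a point): Bystander: brass bush (ring), 48 mm in diameter, 35 mm high, standing on the bench; the point is half-way up on its axis.

How it is judged:
On the way:
1. the cover is fully shut while the lid is still down (value of joint cover below 0.004 m and value of joint lid below 0.1 rad), for 0.2 s.
At the end, for the whole second after the job is handed in: The lid stands at 50 degrees, within 6 degrees, still and held by the robot (it presses on the lid with at least 0.5 N and nothing loose touches the lid); the cover is within 4 mm of fully shut; the spray can, the screwdriver and the bush are within 30 mm of where they stood (value of joint cover below 0.004 m and value of joint lid between 0.768 and 0.978 rad and velocity of joint lid between -0.05 and 0.05 rad/s and contact force between any of the fingers, the arm and lid above 0.5 N and contact force between each of can, driver, bush and lid below 0.05 N and distance of each of can_mid, driver_grip, bush_mid from where it was at the start of the episode below 0.03 m); the arm keeps its last pose, push and grip.
It fails at once if the lid is lifted while the tray is not covered (value of joint lid above 0.15 rad and value of joint cover above 0.01 m).
It fails at once if the spray can is disturbed (distance of can_mid from where it was at the start of the episode above 0.03 m).
It fails at once if the screwdriver is disturbed (distance of driver_grip from where it was at the start of the episode above 0.03 m).
It fails at once if the brass bush is disturbed (distance of bush_mid from where it was at the start of the episode above 0.03 m).
It also fails if it takes over 48 s, if anything falls off the work surface, if the arm or the gripper's body presses on something with over 40 N, if the wrist force passes 120 N, or if a joint passes its speed limit or range.

## Working session

There is one attempt and no reset: what is moved stays moved. The work goes in short steps, Python scripts to look and compute and a tool call to move; the robot and the scene stay as the last step left them, time stands still between calls to the robot, and variables do not carry over. Pictures are saved under pics/ and viewed, on a budget of 10 in all, crops included, one or two more only if the job needs it, and the job is handed in when it is done.

Besides the shell and the picture viewer there is one more tool, called after ">>>" as name(argument=value, ...) on one line, values as JSON. jog_arm: Moves the arm, as the interface text tells. Its arguments: {"type":"object","properties":{"commands":{"type":"array"}},"required":["commands"]}

```bash
mkdir -p pics; cat > h.py <<'E'
import numpy as np, cv2, pickle
from cell import get_obs, capture, sign_off
def snap(cam,name):
    c=capture(cam); cv2.imwrite(f'pics/{name}.png',c['frame']); pickle.dump(c,open(f'pics/{name}.pkl','wb')); return c
def load(name): return pickle.load(open(f'pics/{name}.pkl','rb'))
def at_z(c,u,v,z):
    R=cv2.Rodrigues(np.array(c['rvec'],float))[0]; t=np.array(c['tvec'],float).ravel()
    o=-R.T@t; d=R.T@np.linalg.inv(c['K'])@np.array([u,v,1.]); return o+d*(z-o[2])/d[2]
def proj(c,P):
    return cv2.projectPoints(np.array(P,float).reshape(-1,3),np.array(c['rvec'],float),np.array(c['tvec'],float),np.array(c['K'],float),None)[0].reshape(-1,2)
E
python3 - <<'E'
from h import *
a=snap('scene','s0');b=snap('top','t0')
for c in(a,b):
    R=cv2.Rodrigues(np.array(c['rvec'],float))[0]; print((-R.T@np.array(c['tvec']).ravel()).round(3), (R[2]).round(2))
print(get_obs())
E
```

```text
[ 0.785 -0.461  0.917] [-0.22  0.47 -0.85]
[4.670e-01 1.000e-03 1.321e+00] [ 0.07  0.01 -1.  ]
{'time': 0.1, 'joint_positions': array([-1.35733218e+00,  3.81184762e-01,  1.29817753e+00,  1.71437180e-05,
        1.46357702e+00, -2.15270483e-01]), 'joint_velocities': array([ 0.00067406, -0.00129666, -0.00146032, -0.00020133, -0.00201292,
       -0.00118454]), 'joint_torque': array([ 4.08289881e-03, -4.49216437e+01, -2.31658995e+01, -1.70906596e-04,
        3.67247892e-03, -2.50009379e-05]), 'eef_pos': array([ 0.22859866, -0.49991431,  0.1979459 ]), 'ee_rot': array([-6.73320201e-04,  9.77111155e-01,  2.12728319e-01,  9.13013970e-06]), 'ft_force': array([-0.43765376,  0.19104916, -0.53368195]), 'wrist_torque': array([0.04341926, 0.0061684 , 0.00473662]), 'grip_width': 0.08544169364930117}
```

View pics/t0.png

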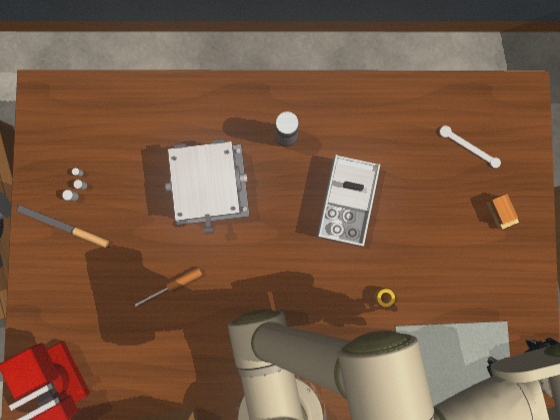

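View pics/s0.png

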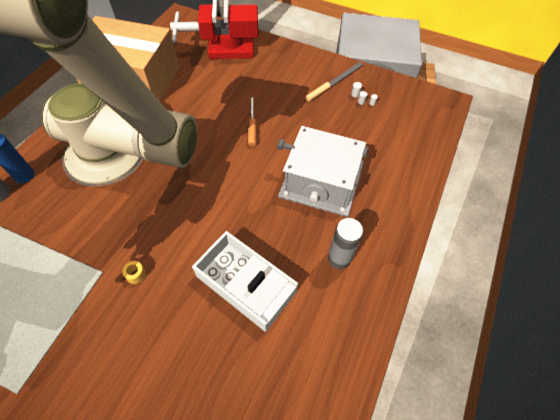

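The top view shows the lid at about (205,182) with its grip at (208,224), the tray centred near (350,200) and the cover bar at (353,186). The can is at (287,125), the bush at (386,298) and the screwdriver at (185,280). I'll zoom in to get accurate corners.

```bash
python3 - <<'E'
from h import *
f=load('t0')['frame']; g=load('s0')['frame']
A=cv2.resize(f[130:255,155:395],None,fx=3.3,fy=3.3,interpolation=cv2.INTER_CUBIC)
cv2.imwrite('pics/z0.png',A)
c=load('t0')
for n,u,v,z in [('gripL',208,227,.106),('lidc',205,181,.106),('lid fl',176,221,.106),('lid fr',241,216,.106),('lid bl',169,149,.106),('lid br',236,142,.106),('bar',353,186,.093),('tr1',337,156,.063),('tr2',380,162,.063),('tr3',364,245,.063),('tr4',320,238,.063),('can',287,121,.16),('bush',386,298,.035),('drv',187,280,.015)]:
    print(n,at_z(c,u,v,z).round(3))
E
```

```text
gripL [0.503 0.183 0.106]
lidc [0.62  0.193 0.106]
lid fl [0.518 0.265 0.106]
lid fr [0.531 0.1   0.106]
lid bl [0.702 0.286 0.106]
lid br [0.721 0.115 0.106]
bar [ 0.61  -0.186  0.093]
tr1 [ 0.693 -0.149  0.063]
tr2 [ 0.677 -0.262  0.063]
tr3 [ 0.459 -0.218  0.063]
tr4 [ 0.477 -0.103  0.063]
can [ 0.762 -0.015  0.16 ]
bush [ 0.32  -0.279  0.035]
drv [0.363 0.252 0.015]
```

View pics/z0.png

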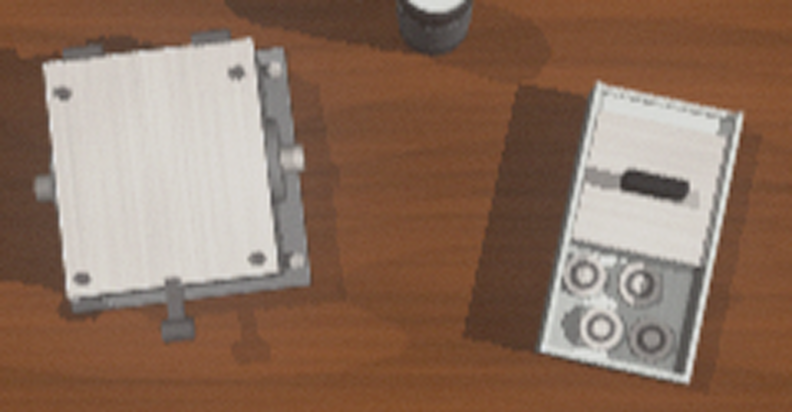

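```bash
python3 - <<'E'
from h import *
from scipy.optimize import least_squares
c=load('t0')
def fit(body,px,x0):
    px=np.array(px)/3.3+[155,130]; B=np.array(body,float)
    def w(p):
        C,S=np.cos(p[2]),np.sin(p[2]); return np.c_[p[0]+C*B[:,0]-S*B[:,1],p[1]+S*B[:,0]+C*B[:,1],B[:,2]]
    r=least_squares(lambda p:(proj(c,w(p))-px).ravel(),x0); print(r.x.round(4),np.degrees(r.x[2]).round(2),r.fun.round(1)); return r.x
p=fit([[.09,.082,.106],[.09,-.082,.106],[-.094,-.082,.106],[-.094,.082,.106],[-.128,0,.11]],[(43,62),(253,38),(279,272),(70,297),(178,326)],[.62,.19,.1])
C,S=np.cos(p[2]),np.sin(p[2]); print('grip',p[:2]+[-.128*C,-.128*S],'hinge',p[:2]+[.094*C,.094*S])
for s in(0,np.pi):
  pass
t=fit([[.11,.06,.063],[.11,-.06,.063],[-.11,-.06,.063],[-.11,.06,.063]],[(598,82),(743,113),(689,382),(541,352)],[.58,-.18,-.1])
C,S=np.cos(t[2]),np.sin(t[2]); b=at_z(c,155+655/3.3,130+183/3.3,.093)[:2]; d=b-t[:2]
print('bar',b,'in tray',C*d[0]+S*d[1],-S*d[0]+C*d[1],'shut bar',t[:2]+[-.05*C,-.05*S])
o=get_obs(); from scipy.spatial.transform import Rotation as R
q=o['ee_rot']; print(R.from_quat([q[1],q[2],q[3],q[0]]).as_matrix().round(3))
E
```

```text
[0.624  0.1958 0.1238] 7.1 [ 0.1 -0.1  0.  -0.5  0.4 -0.2 -0.6  0.   0.1  0.7]
grip [0.49693617 0.17998536] hinge [0.7172362  0.20740609]
[ 0.5762 -0.1815 -0.2078] -11.9 [-0.4 -0.1  0.3 -0.1  0.2  0.4 -0.1 -0.3]
bar [ 0.61142312 -0.18689056] in tray 0.03552944805538188 0.0020054680808308106 shut bar [ 0.52731957 -0.17120932]
[[ 0.909  0.416 -0.   ]
 [ 0.416 -0.909  0.001]
 [ 0.    -0.001 -1.   ]]
```

The pose fits agree with the given sizes: the tray yaw is -11.9° with the cover about 85 mm open, and the case yaw is 7.1°. I'll push the cover's bar with shut fingers from its +x side.

>>> jog_arm(commands=[3.3,2.35,0.3,-7,0,6.6,4.7,0.3,-14,0,9.9,7.05,0.3,-21,0,13.2,9.4,0.3,-28,0,16.5,11.75,0.3,-35,0])

```text
time: 0.52
eef_pos: [0.3845, -0.3889, 0.2013]
ee_rot: [-0.0, 0.997, -0.073, -0.0]
ft_force: [-0.1, -0.3, -0.6]
grip_width: 0.0256
```

>>> jog_arm(commands=[3.3,2.35,0,-1.5,0,6.6,4.7,0,-1.5,0,9.9,7.05,0,-1.5,0,13.2,9.4,0,-1.5,0,16.5,11.75,0,-1.5,0])

```text
time: 0.93
eef_pos: [0.5496, -0.2711, 0.2012]
ee_rot: [-0.0, 0.997, -0.083, -0.0]
ft_force: [-0.8, -1.3, 0.5]
grip_width: 0.0
```

>>> jog_arm(commands=[3.2,2.3,0,0,0,6.4,4.6,0,0,0,9.6,6.9,0,0,0,9.6,6.9,0,0,0,9.6,6.9,0,0,0])

```text
time: 1.35
eef_pos: [0.6452, -0.2022, 0.2002]
ee_rot: [-0.0, 0.997, -0.082, -0.001]
ft_force: [-0.8, -0.8, 0.1]
grip_width: -0.0002
```

>>> jog_arm(commands=[0.5,0.3,-3.5,-2.4,0,0.5,0.5,-7,-2.4,0,0.5,0.6,-10.5,-2.4,0,0.5,0.6,-13,-2.4,0,0.5,0.6,-13,-2.4,0])

```text
time: 1.77
eef_pos: [0.6457, -0.1976, 0.0658]
ee_rot: [-0.002, 0.994, -0.105, -0.005]
ft_force: [0.0, -0.5, -1.9]
grip_width: 0.0003
```

```bash
python3 - <<'E'
from h import *
a=snap('scene','s1');b=snap('top','t1')
A=cv2.resize(a['frame'][200:360,140:340],(400,320));B=cv2.resize(b['frame'][100:260,240:440],(400,320))
cv2.imwrite('pics/m1.png',np.hstack([A,B]));o=get_obs();print(o['eef_pos'],o['ft_force'])
E
```

```text
[ 0.64884761 -0.19876393  0.07213284] [-0.25943687 -0.63930651  0.24334414]
```

View pics/m1.png

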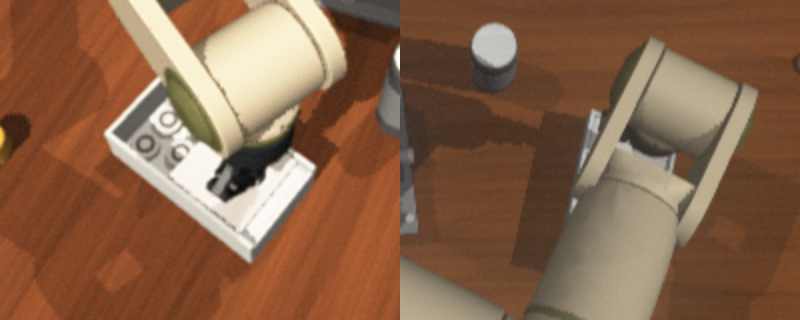

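The shut fingers stand between the bar and the tray's +x end, as intended. Next I push along tray -x.

>>> jog_arm(commands=[-1.5,0.3,0,0,0,-3,0.6,0,0,0,-4.5,0.95,0,0,0,-6,1.25,0,0,0,-7.5,1.55,0,0,0])

```text
time: 2.28
eef_pos: [0.5746, -0.1833, 0.0746]
ee_rot: [0.001, 0.995, -0.105, 0.002]
ft_force: [0.2, 0.7, 0.4]
grip_width: 0.0002
```

>>> jog_arm(commands=[-0.8,0.2,0,0,0,-1.5,0.35,0,0,0,-2.1,0.5,0,0,0,-2.5,0.6,0,0,0,-2.5,0.6,0,0,0])

```text
time: 2.7
eef_pos: [0.5492, -0.1764, 0.0723]
ee_rot: [0.0, 0.995, -0.104, 0.0]
ft_force: [-0.4, -0.2, 0.3]
grip_width: 0.0001
```

>>> jog_arm(commands=[-0.3,0.05,0,0,0,-0.5,0.1,0,0,0,-0.8,0.15,0,0,0,-1.0,0.2,0,0,0,-1.0,0.2,0,0,0])

```text
time: 3.12
eef_pos: [0.539, -0.1741, 0.0714]
ee_rot: [-0.0, 0.995, -0.104, -0.0]
ft_force: [0.6, -0.6, -0.7]
grip_width: 0.0001
```

```bash
python3 - <<'E'
from h import *
a=snap('scene','s2');b=snap('top','t2')
A=cv2.resize(a['frame'][200:360,140:340],(400,320));B=cv2.resize(b['frame'][100:260,240:440],(400,320))
cv2.imwrite('pics/m2.png',np.hstack([A,B]));o=get_obs();print(o['eef_pos'],o['ft_force'])
E
```

```text
[ 0.5393708  -0.17427591  0.07150204] [ 0.884905   -0.37986994  0.84218958]
```

View pics/m2.png

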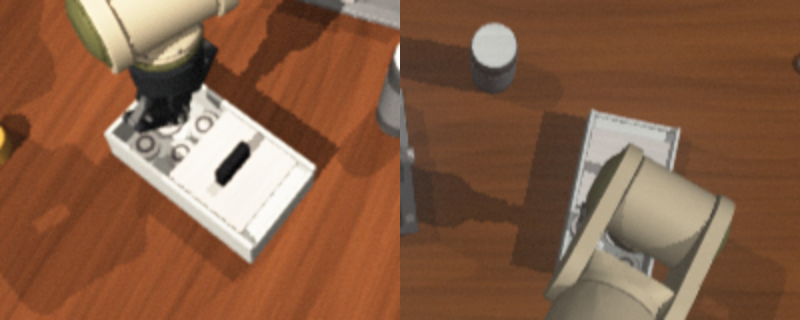

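The fingers have passed the bar, which has not moved. I'll check the bar and the fingertips against both camera calibrations.

```bash
python3 - <<'E'
from h import *
a=load('s2')
print('bar from scene',at_z(a,256,281,.081), 'top0',at_z(load('t0'),155+655/3.3,130+185/3.3,.081))
o=get_obs(); P=[o['eef_pos'],[.611,-.187,.081],[.6488,-.1988,.072]]
print(proj(a,P), proj(load('t0'),P))
c=load('s1'); print('s1 crop px',(proj(c,P)-[140,200])*2, 's2 crop',(proj(a,P)-[140,200])*2)
for x,y in [(.11,.06),(.11,-.06),(-.11,-.06),(-.11,.06)]:
  C,S=np.cos(-.2078),np.sin(-.2078); print((proj(a,[[.5762+C*x-S*y,-.1815+S*x+C*y,.063]])-[140,200])*2)
A=cv2.resize(c['frame'][250:320,210:310],(800,560),interpolation=cv2.INTER_CUBIC)
cv2.imwrite('pics/z1.png',A)
E
```

```text
bar from scene [ 0.61227964 -0.18862577  0.081     ] top0 [ 0.61125324 -0.18871541  0.081     ]
[[231.24471733 264.18043944]
 [255.82868163 280.14997978]
 [268.50114959 293.14097686]] [[347.58176764 213.97336957]
 [352.82205688 186.15595585]
 [356.71036895 172.18276275]]
s1 crop px [[182.48943465 128.36087888]
 [231.65736326 160.29995956]
 [257.00229919 186.28195371]] s2 crop [[182.48943465 128.36087888]
 [231.65736326 160.29995956]
 [257.00229919 186.28195371]]
[[314.6281864  166.31388238]]
[[249.40382707 249.06497451]]
[[103.16769618 132.89010524]]
[[171.24906672  62.01901483]]
```

View pics/z1.png

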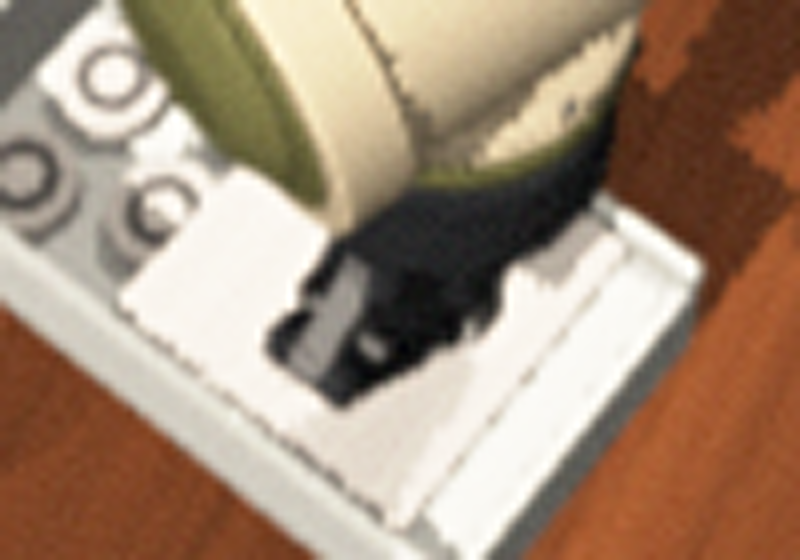

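```bash
python3 - <<'E'
from h import *
a=load('s2');o=get_obs();p=o['eef_pos']
u0,v0=180,225
A=cv2.resize(a['frame'][v0:v0+75,u0:u0+100],(800,600),interpolation=cv2.INTER_CUBIC)
def m(P,col):
    q=(proj(a,[P])[0]-[u0,v0])*8; cv2.circle(A,tuple(int(x) for x in q),5,col,-1)
for i,col in enumerate([(0,0,255),(0,255,0),(255,0,0)]):
    for s in (0,.02,.04): 
        d=np.zeros(3); d[i]=s; m(p+d,col)
cv2.imwrite('pics/z2.png',A); print(p,o['joint_positions'],o['ee_rot'])
E
```

```text
[ 0.5393708  -0.17427591  0.07150204] [-5.21343552e-01  5.30273855e-01  1.44108806e+00  2.91122531e-05
  1.17024041e+00  1.25857946e+00] [-1.42142636e-05  9.94537640e-01 -1.04378551e-01  1.00395177e-06]
```

View pics/z2.png

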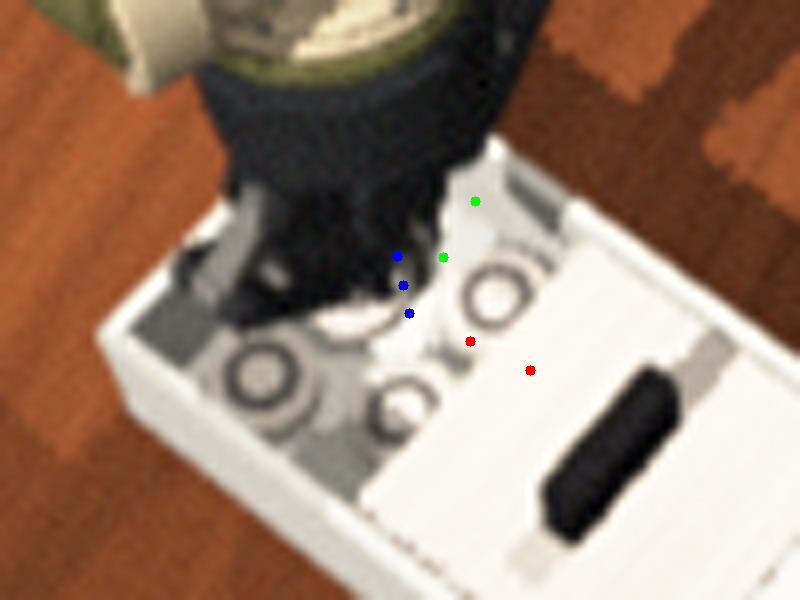

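The gripper in the image doesn't sit where the reported TCP projects. I'll raise and open it, then overlay the expected gripper outline.

>>> jog_arm(commands=[0,0,4,0,0,0,0,8,0,0,0,0,8,0,0,0,0,8,0,0,0,0,8,0,0])

```text
time: 3.63
eef_pos: [0.5391, -0.1741, 0.1511]
ee_rot: [-0.0, 0.995, -0.104, -0.0]
ft_force: [0.1, -0.9, -1.3]
grip_width: -0.0003
```

```bash
python3 - <<'E'
from h import *
from scipy.spatial.transform import Rotation as Ro
a=snap('scene','s3');o=get_obs();p=o['eef_pos'];print(p,o['grip_width'],o['ft_force'])
q=o['ee_rot'];M=Ro.from_quat([q[1],q[2],q[3],q[0]]).as_matrix()
def ov(c,p,u0,v0):
    A=cv2.resize(c['frame'][v0:v0+120,u0:u0+80],(400,600),interpolation=cv2.INTER_CUBIC)
    def L(P,Q,col):
        k=(proj(c,[p+M@np.array(P),p+M@np.array(Q)])-[u0,v0])*5; cv2.line(A,tuple(map(int,k[0])),tuple(map(int,k[1])),col,1)
    def box(hx,hy,z0,z1,col):
        X=[(-hx,-hy),(hx,-hy),(hx,hy),(-hx,hy)]
        for i in range(4):
            x,y=X[i],X[(i+1)%4]
            for z in(z0,z1): L((*x,z),(*y,z),col)
            L((*x,z0),(*x,z1),col)
    box(.011,.0145,-.04,0,(0,0,255)); box(.038,.0425,-.12,-.073,(0,255,0)); L((0,0,-.3),(0,0,0),(255,255,0))
    return A
cv2.imwrite('pics/z3.png',np.hstack([ov(load('s2'),np.array([.5394,-.1743,.0715]),190,195),ov(a,p,190,165)]))
E
```

```text
[ 0.53885132 -0.17398379  0.15041328] -0.00030462136631960777 [ 0.23568243  0.47254131 -0.92178396]
```

View pics/z3.png

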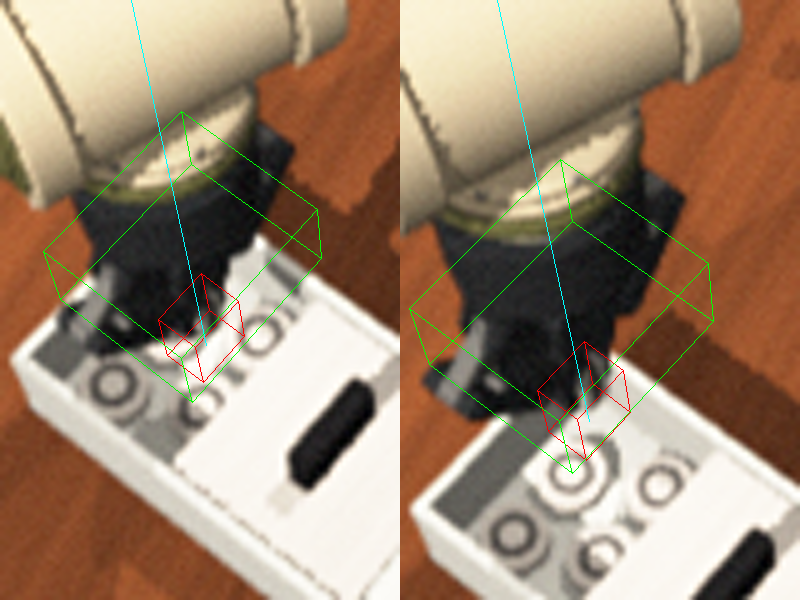

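```bash
python3 - <<'E'
from h import *
from scipy.optimize import least_squares
n=['s1','s2','s3'];T=np.array([[.6488,-.1988,.0721],[.5394,-.1743,.0715],[.5389,-.1740,.1504]])
G=[cv2.cvtColor(load(k)['frame'],cv2.COLOR_BGR2GRAY) for k in n]
# track template from s2 
for (u,v) in [(210,262),(206,255),(214,250),(232,255),(225,220)]:
    px=[]
    t=G[1][v-8:v+9,u-8:u+9]
    for g in G:
        r=cv2.matchTemplate(g,t,cv2.TM_CCOEFF_NORMED)
        _,m,_,l=cv2.minMaxLoc(r[150:330,150:330]); px.append((l[0]+158,l[1]+158,m))
    P=np.array(px)
    f=lambda d:np.concatenate([(proj(load(k),[T[i]+d])[0]-P[i,:2]) for i,k in enumerate(n)])
    s=least_squares(f,[0,0,.05]); print((u,v),P.round(2).tolist(),'delta',s.x.round(3),'res',s.fun.round(1))
E
```

```text
(210, 262) [[252.0, 295.0, 0.75], [210.0, 262.0, 1.0], [275.0, 224.0, 0.74]] delta [-0.04   0.076 -0.143] res [ 16.2 -14.6  26.7  -5.6 -40.7  19.5]
(206, 255) [[291.0, 286.0, 0.62], [206.0, 255.0, 1.0], [200.0, 237.0, 0.7]] delta [ 0.067 -0.108  0.333] res [-15.3  14.1   8.7  -2.3   6.8 -11.2]
(214, 250) [[313.0, 217.0, 0.84], [214.0, 250.0, 1.0], [208.0, 232.0, 0.9]] delta [-0.007  0.038  0.102] res [-39.9  42.2  18.7 -20.6  21.2 -21.7]
(232, 255) [[252.0, 185.0, 0.86], [232.0, 255.0, 1.0], [337.0, 165.0, 0.91]] delta [ -63936.936  133615.563 -232237.855] res [ 21.7  16.7  41.7 -53.3 -63.3  36.7]
(225, 220) [[233.0, 198.0, 0.77], [225.0, 220.0, 1.0], [221.0, 194.0, 0.91]] delta [-1.827  2.289 -4.271] res [ -2.9   9.4  -0.3 -16.4   3.2   6.8]
```

```bash
python3 - <<'E'
from h import *
from scipy.optimize import least_squares
n=['s1','s2','s3'];T=np.array([[.6488,-.1988,.0721],[.5394,-.1743,.0715],[.5389,-.1740,.1504]])
for P in [[(253.1,300.6),(210,265.6),(206,248.6)],[(244,291),(201,257),(194.8,240)]]:
    P=np.array(P)
    f=lambda d:np.concatenate([(proj(load(k),[T[i]+d])[0]-P[i]) for i,k in enumerate(n)])
    s=least_squares(f,[0,0,.05]); print('delta',s.x.round(3),'res',s.fun.round(1))
E
```

```text
delta [-0.001 -0.061  0.117] res [ 0.3 -0.6  0.8  0.4 -1.   0.1]
delta [-0.024 -0.056  0.126] res [-0.4  0.1  0.4  0.5 -0.1 -0.6]
```

>>> jog_arm(commands=[0,0,0,0,8.5,0,0,0,0,8.5,0,0,0,0,8.5,0,0,0,0,8.5,0,0,0,0,8.5])

```text
time: 4.1
eef_pos: [0.5393, -0.1743, 0.1513]
ee_rot: [-0.0, 0.995, -0.104, -0.0]
ft_force: [0.3, -0.1, 0.3]
grip_width: 0.06
```

```bash
python3 - <<'E'
from h import *
a=snap('scene','s4');b=load('s3');o=get_obs();print(o['eef_pos'],o['grip_width'])
A=[cv2.resize(c['frame'][165:285,180:260],(400,600),interpolation=cv2.INTER_CUBIC) for c in(b,a)]
cv2.imwrite('pics/z4.png',np.hstack(A))
E
```

```text
[ 0.53930125 -0.17424931  0.1513441 ] 0.06802508344722483
```

View pics/z4.png

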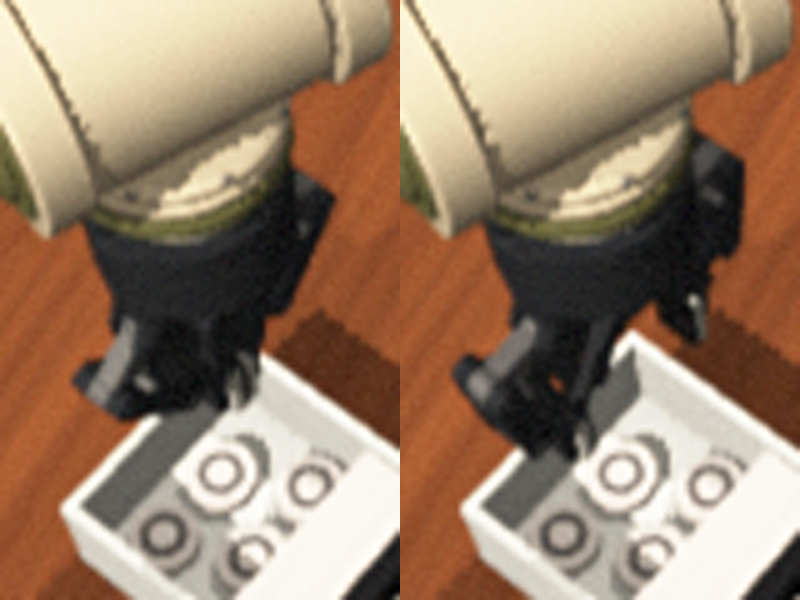

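```bash
python3 - <<'E'
from h import *
from scipy.optimize import least_squares
y=np.array([-.208,-.978,0])
c=load('s4');p=np.array([.5393,-.1743,.1513])
N=np.array([216,256]);F=np.array([239,232.5])
f=lambda d:np.concatenate([proj(c,[p+d[:3]+y*d[3]])[0]-N,proj(c,[p+d[:3]-y*d[3]])[0]-F])
s=least_squares(f,[0,0,0,.04]);print('open: delta',s.x.round(4),s.fun.round(2))
print('pred open tips',proj(c,[p+y*.036,p-y*.036]),'z only', [ (z,proj(c,[p+y*.036+[0,0,z],p-y*.036+[0,0,z]]).round(1).tolist()) for z in(.01,.02,.03)])
print('shut: tips seen 228,246 ;', [(z,proj(c,[[.5389,-.174,.1504+z]]).round(1).tolist()) for z in (0,.01,.02,.03)])
E
```

```text
open: delta [-0.4966  0.5888 -1.4853  0.1084] [ 0.22  0.21 -0.23 -0.22]
pred open tips [[216.7129041  261.44624743]
 [238.88263922 237.71055761]] z only [(0.01, [[216.1, 259.5], [238.6, 235.6]]), (0.02, [[215.6, 257.5], [238.2, 233.5]]), (0.03, [[215.0, 255.5], [237.9, 231.3]])]
shut: tips seen 228,246 ; [(0, [[227.9, 249.4]]), (0.01, [[227.5, 247.3]]), (0.02, [[227.0, 245.3]]), (0.03, [[226.6, 243.2]])]
```

The xy agrees, but the fingertips sit about 15–20 mm higher than reported, so they passed over the 93 mm bar. I'll go back, descend about 22 mm lower, and stop on contact.

>>> jog_arm(commands=[3.7,-0.8,0,0,0,7.4,-1.6,0,0,0,11.3,-2.4,0,0,0,11.3,-2.4,-3,0,0,11.3,-2.4,-6,0,0])

```text
time: 4.57
eef_pos: [0.6554, -0.1993, 0.0919]
ee_rot: [0.001, 0.995, -0.104, 0.003]
ft_force: [-0.6, -0.3, -1.4]
grip_width: 0.0095
```

>>> jog_arm(commands=[0,0,-1.5,0,0,0,0,-3,0,0,0,0,-4,0,0,0,0,-4,0,0,0,0,-4,0,0])

```text
time: 4.98
eef_pos: [0.6524, -0.1983, 0.0517]
ee_rot: [-0.0, 0.995, -0.104, -0.0]
ft_force: [-0.1, 0.8, -0.2]
grip_width: 0.0001
```

At a reading of 0.0517 there is still no contact with the 59 mm plate, so the height bias is real. I'll probe down to measure it.

>>> jog_arm(commands=[0,0,-0.4,0,0,0,0,-0.4,0,0,0,0,-0.8,0,0,0,0,-0.8,0,0])

```text
time: 5.32
eef_pos: [0.6522, -0.1982, 0.0433]
ee_rot: [-0.0, 0.995, -0.104, -0.0]
ft_force: [-0.5, 0.1, 0.3]
grip_width: -0.0002
```

>>> jog_arm(commands=[0,0,-0.3,0,0,0,0,-0.3,0,0,0,0,-0.6,0,0,0,0,-0.6,0,0])

```text
time: 5.65
eef_pos: [0.6521, -0.1982, 0.037]
ee_rot: [-0.0, 0.995, -0.104, -0.0]
ft_force: [0.4, 0.6, 0.3]
grip_width: 0.0
```

>>> jog_arm(commands=[0,0,-0.2,0,0,0,0,-0.4,0,0,0,0,-0.4,0,0])

```text
time: 5.9
eef_pos: [0.6521, -0.1982, 0.033]
ee_rot: [-0.0, 0.995, -0.104, -0.0]
ft_force: [-0.2, 0.2, 1.0]
grip_width: 0.0003
```

>>> jog_arm(commands=[0,0,-0.2,0,0,0,0,-0.4,0,0,0,0,-0.4,0,0])

```text
time: 6.15
eef_pos: [0.6522, -0.1982, 0.029]
ee_rot: [-0.0, 0.995, -0.104, -0.0]
ft_force: [-0.9, 0.4, 0.3]
grip_width: 0.0003
```

```bash
python3 - <<'E'
from h import *
a=snap('scene','s5');o=get_obs();print(o['eef_pos'],o['ft_force'])
cv2.imwrite('pics/z5.png',cv2.resize(a['frame'][230:330,190:310],(720,600),interpolation=cv2.INTER_CUBIC))
print((proj(a,[[.652,-.198,.059],[.652,-.198,.029],[.652,-.198,.09]])-[190,230])*6)
E
```

```text
[ 0.65220271 -0.1982014   0.02923294] [ 0.26578804  0.36997576 -0.2463677 ]
[[479.71115847 392.21173869]
 [479.89681528 417.84890744]
 [479.50768478 364.11425623]]
```

View pics/z5.png

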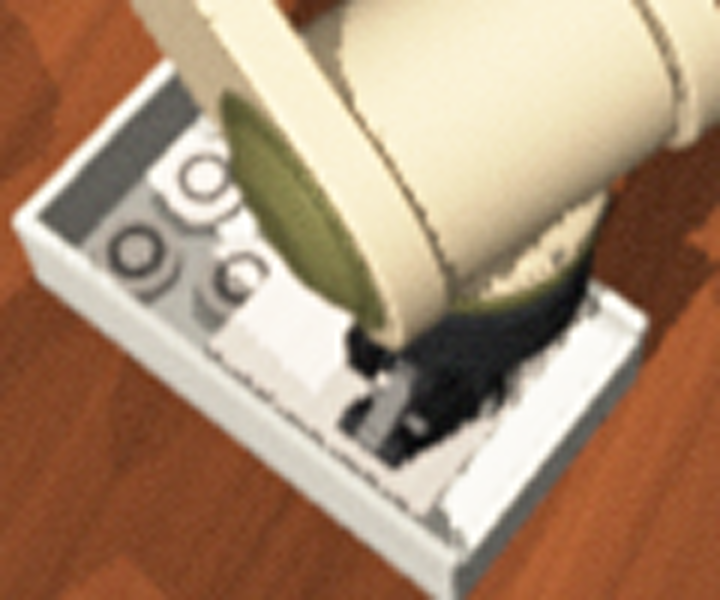

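The tips are now just above the plate behind the bar, so the bias is about 30 mm. I'll raise 6 mm and push.

>>> jog_arm(commands=[0,0,0.6,0,0,-1,0.2,0.6,0,0,-2,0.4,0.6,0,0,-3,0.65,0.6,0,0,-4,0.85,0.6,0,0])

```text
time: 6.62
eef_pos: [0.6127, -0.19, 0.0363]
ee_rot: [0.0, 0.995, -0.104, 0.001]
ft_force: [3.5, -0.9, -0.8]
grip_width: 0.0002
```

>>> jog_arm(commands=[-1,0.2,0,0,0,-2,0.4,0,0,0,-3,0.65,0,0,0,-4,0.85,0,0,0,-5,1.05,0,0,0])

```text
time: 7.03
eef_pos: [0.5629, -0.1794, 0.0364]
ee_rot: [0.0, 0.995, -0.104, 0.001]
ft_force: [2.8, 0.2, -1.3]
grip_width: 0.0003
```

>>> jog_arm(commands=[-0.6,0.1,0,0,0,-1.1,0.25,0,0,0,-1.5,0.3,0,0,0,-1.5,0.3,0,0,0])

```text
time: 7.37
eef_pos: [0.547, -0.1763, 0.0359]
ee_rot: [0.0, 0.995, -0.104, -0.0]
ft_force: [0.4, 0.3, -0.6]
grip_width: -0.0
```

The cover slides at about 3 N. Now I push on to the stop.

>>> jog_arm(commands=[-0.2,0.05,0,0,0,-0.4,0.1,0,0,0,-0.5,0.1,0,0,0,-0.5,0.1,0,0,0])

```text
time: 7.7
eef_pos: [0.5454, -0.176, 0.0359]
ee_rot: [0.001, 0.995, -0.105, 0.004]
ft_force: [14.4, -0.3, -4.9]
grip_width: 0.0001
```

>>> jog_arm(commands=[-0.2,0.05,0,0,0,-0.3,0.05,0,0,0,-0.4,0.1,0,0,0,-0.4,0.1,0,0,0])

```text
time: 8.03
eef_pos: [0.5457, -0.1762, 0.0362]
ee_rot: [0.001, 0.994, -0.105, 0.009]
ft_force: [32.2, -2.5, -15.8]
grip_width: 0.0001
```

The cover is at its stop: TCP x 0.5455 against 0.545 predicted, with the force rising. I back off, rise, and head to the lid grip.

>>> jog_arm(commands=[1.5,-0.3,0,0,0,2,-0.4,4,0,0,2,-0.4,8,0,0,2,-0.4,12,0,0,2,-0.4,15,0,0])

```text
time: 8.45
eef_pos: [0.5584, -0.1783, 0.1885]
ee_rot: [0.0, 0.995, -0.104, 0.001]
ft_force: [-0.3, -0.2, 0.1]
grip_width: -0.0001
```

>>> jog_arm(commands=[-0.8,3.8,0,4,6,-1.6,7.6,0,8,6,-2.4,11.4,0,12,6,-3.2,15.2,0,16,6,-4,19,0,19,6])

```text
time: 8.87
eef_pos: [0.5172, 0.0133, 0.1852]
ee_rot: [-0.0, 0.998, 0.063, -0.001]
ft_force: [0.4, 0.4, 0.1]
grip_width: 0.0595
```

>>> jog_arm(commands=[-0.8,3.8,0,0,6,-1.6,7.6,0,0,6,-2.4,11.4,0,0,6,-3,14.5,0,0,6,-3,16.5,0,0,6])

```text
time: 9.28
eef_pos: [0.4865, 0.1794, 0.1854]
ee_rot: [-0.0, 0.998, 0.062, -0.001]
ft_force: [0.2, -0.5, -0.7]
grip_width: 0.06
```

```bash
python3 - <<'E'
from h import *
o=get_obs();print(o['eef_pos'],o['ee_rot'])
a=snap('scene','s6');print(a['frame'].shape)
b=snap('top','t6')
A=cv2.resize(a['frame'][60:360,180:380],(400,600));B=cv2.resize(b['frame'][110:260,300:400],(400,600))
cv2.imwrite('pics/m6.png',np.hstack([A,B]))
E
```

```text
[0.48647361 0.17943239 0.18541737] [-8.74068661e-05  9.98052549e-01  6.23731886e-02 -8.28400072e-04]
(420, 560, 3)
```

View pics/m6.png

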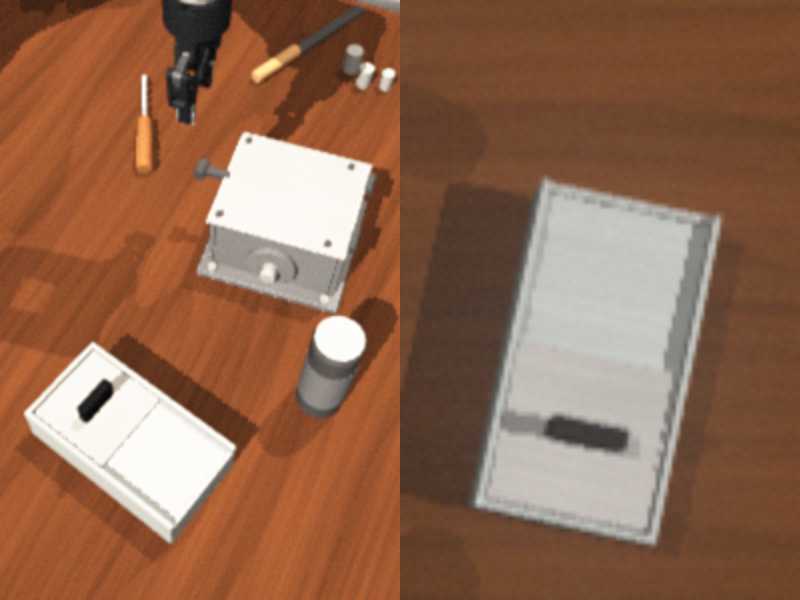

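The cover is shut, with the bar at the compartment end. The gripper hovers above and in front of the lid grip with the jaws aligned. A numeric check before descending:

```bash
python3 - <<'E'
from h import *
t=np.array([.5762,-.1815]);C,S=np.cos(-.2078),np.sin(-.2078)
b=at_z(load('t6'),347,218,.093)[:2]-t; print('bar tray x',C*b[0]+S*b[1])
a=load('s6');print('grip scene px 284,146 ->',at_z(a,284,146,.103),'proj grip',(proj(a,[[.497,.18,.103]])-[180,60])*2)
y=np.array([.124,-.992,0])
for dz in(.01,.02,.03,.04): print(dz,((proj(a,[[.4865,.1794,.1854+dz]+y*.034,[.4865,.1794,.1854+dz]-y*.034])-[180,60])*2).round(0).tolist())
E
```

```text
bar tray x -0.04975860956274429
grip scene px 284,146 -> [0.50715143 0.18019712 0.103     ] proj grip [[201.18369346 169.54451801]]
0.01 [[186.0, 137.0], [203.0, 100.0]]
0.02 [[186.0, 132.0], [204.0, 94.0]]
0.03 [[186.0, 126.0], [204.0, 88.0]]
0.04 [[186.0, 120.0], [204.0, 82.0]]
```

Bar at tray x = -49.8 mm, so the cover is at 0.0 mm, and the tip bias is about 30 mm again. I descend on the grip and close.

>>> jog_arm(commands=[1.1,0.05,-3.5,0,6,1.1,0.05,-7,0,6,1.1,0.05,-10.5,0,6,1.1,0.05,-13.2,0,6,1.1,0.05,-13.2,0,6])

```text
time: 9.8
eef_pos: [0.4963, 0.1758, 0.0487]
ee_rot: [0.0, 0.998, 0.061, -0.005]
ft_force: [-1.4, -0.5, 0.3]
grip_width: 0.06
```

>>> jog_arm(commands=[0,0,0,0,0,0,0,0,0,0,0,0,0,0,0,0,0,0,0,0,0,0,0,0,0])

```text
time: 10.22
eef_pos: [0.4996, 0.1836, 0.0563]
ee_rot: [-0.006, 0.998, 0.061, 0.002]
ft_force: [-3.5, 36.9, 2.8]
grip_width: 0.0229
```

>>> jog_arm(commands=[0,0.2,0,0,0,0,0.4,0,0,0,0,0.4,0,0,0,0,0.4,0,0,0])

```text
time: 10.55
eef_pos: [0.4996, 0.1835, 0.0563]
ee_rot: [-0.002, 0.998, 0.061, 0.002]
ft_force: [-4.4, 11.7, 4.4]
grip_width: 0.0229
```

>>> jog_arm(commands=[0.1,0.2,1.95,0,0,0.35,0.25,3.85,0,0,0.75,0.3,5.75,0,0,1.35,0.35,7.6,0,0,2.05,0.45,9.4,0,0])

```text
time: 10.97
eef_pos: [0.5211, 0.1862, 0.1504]
ee_rot: [-0.001, 0.998, 0.061, 0.002]
ft_force: [11.3, 3.5, -9.8]
grip_width: 0.0222
```

>>> jog_arm(commands=[0.4,0.05,0.9,0,0,0.9,0.1,1.7,0,0,1.4,0.2,2.55,0,0,1.9,0.25,3.35,0,0,1.9,0.25,3.35,0,0])

```text
time: 11.38
eef_pos: [0.5404, 0.1886, 0.1838]
ee_rot: [-0.001, 0.998, 0.061, 0.003]
ft_force: [3.6, 2.9, -7.6]
grip_width: 0.0225
```

>>> jog_arm(commands=[1.2,0.15,1.55,0,0,2.5,0.3,2.95,0,0,3.9,0.5,4.3,0,0,3.9,0.5,4.3,0,0,3.9,0.5,4.3,0,0])

```text
time: 11.8
eef_pos: [0.5779, 0.1933, 0.2255]
ee_rot: [-0.0, 0.998, 0.061, 0.001]
ft_force: [-0.5, 1.1, -2.8]
grip_width: 0.0229
```

```bash
python3 - <<'E'
from h import *
o=get_obs();p=o['eef_pos'];print(p,o['ft_force'],o['grip_width'],'angle',np.degrees(np.arcsin((p[2]-.0563)/.222)),np.degrees(np.arccos(1-np.hypot(p[0]-.4996,p[1]-.1835)/.222)))
a=snap('scene','s7');b=snap('top','t7')
A=cv2.resize(a['frame'][20:320,180:380],(400,600))
H=np.array([.7172,.2074,.103]);k=np.radians(50);g=H+.222*np.array([-np.cos(k)*.992,-np.cos(k)*.124,np.sin(k)])
for r,col in((g,(0,0,255)),(H,(0,255,0))): cv2.circle(A,tuple(int(x) for x in (proj(a,[r])[0]-[180,20])*2),3,col,-1)
# lid front corners at 50 deg
for s in(-.082,.082):
    q=H+.188*np.array([-np.cos(k)*.992,-np.cos(k)*.124,np.sin(k)])+s*np.array([-.124,.992,0]); cv2.circle(A,tuple(int(x) for x in (proj(a,[q])[0]-[180,20])*2),3,(255,0,0),-1)
cv2.imwrite('pics/m7.png',np.hstack([A,cv2.resize(b['frame'][100:310,260:400],(400,600))]))
E
```

```text
[0.57792729 0.1932936  0.22545309] [-0.48862611  1.13968926 -2.81292956] 0.022875092228567772 angle 49.63648568361088 49.877265709332
```

View pics/m7.png

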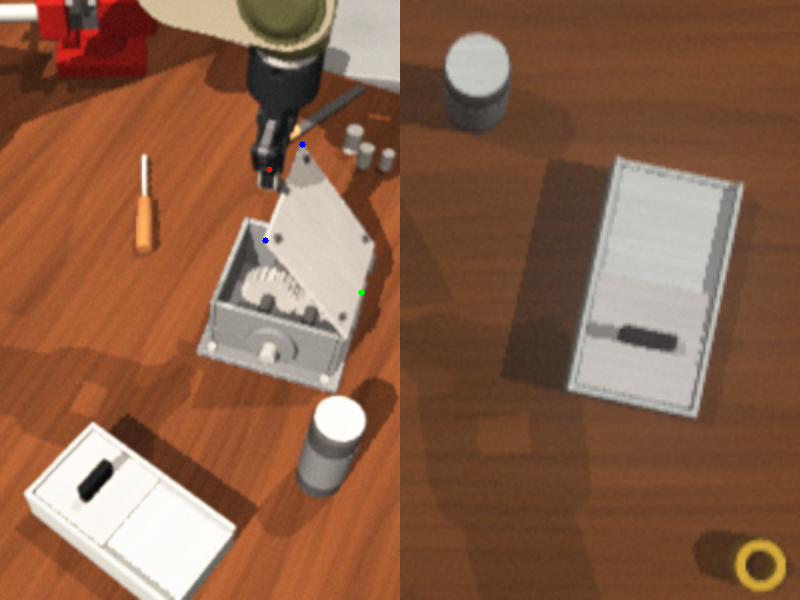

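The lid stands open with its front corners on the predicted 50° marks. The cover is still shut, and the can, screwdriver and bush are undisturbed. I let it settle and hand in.

>>> jog_arm(commands=[0,0,0,0,0,0,0,0,0,0,0,0,0,0,0,0,0,0,0,0,0,0,0,0,0])

```text
time: 12.32
eef_pos: [0.5772, 0.1932, 0.2248]
ee_rot: [0.0, 0.998, 0.061, -0.0]
ft_force: [-6.3, 0.1, 3.3]
grip_width: 0.0225
```

```bash
python3 - <<'E'
from h import *
o=get_obs();p=o['eef_pos'];print(p,o['ft_force'],o['grip_width'],abs(o['joint_velocities']).max(),np.degrees(np.arcsin((p[2]-.0563)/.222)))
print(sign_off())
E
```

```text
[0.57715948 0.19319412 0.2248145 ] [-6.29859934  0.11401668  3.25431426] 0.022483567877256947 0.001108735125040885 49.382662163133794
the job is handed in; nothing more can be done
None
```

I slid the tray's cover shut, then lifted the gear case's lid to about 50° and handed the job in at about 12.3 s, still holding it.

- **Cover:** I pushed it with shut fingers until it met its stop. Before the lift, the top picture put it 0.2 mm from shut. It still looked shut in the last picture.
- **Lid:** Its angle worked out from the arm's position was 49.4°, and in the last picture the front corners fell on the predicted 50° marks. The arm was still, with joint speeds no higher than 0.001 rad/s. The fingers were still closed on the grip at 22.5 mm, against its stated 24 mm length.
- **Bystanders:** The can, screwdriver and bush looked undisturbed in the last pictures. I judged this by eye and did not measure them again.

**What went wrong or disagreed:**
- **Height error:** The fingertips really sat about 30 mm higher than the reported TCP height. My first push therefore passed over the cover's bar without touching it. I measured the difference from the pictures and by probing down, then allowed for it in the second push and the lid grasp.
- **Side force:** Closing on the lid grip gave a 37 N side force at the wrist, because the fingers were a few millimetres off centre. I relieved it before lifting.
- **Wrist force at the end:** It wandered by a few newtons while holding, with the vertical part going from -2.8 N to +3.3 N, so it only roughly shows the lid's weight.

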